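# Count to the third gap and slide the caddy in

## Robot

A 6-joint arm with a two-finger parallel gripper is mounted at the origin on the work surface. World frame = base frame: x ahead of the robot, y to its left, z up, the work surface at z = 0. Lengths are in mm, angles in rad, forces in N, time in s.
With the tool pointing down it reaches from about 350 to 875 mm from the base axis. Payload 4.2 kg.
Tool frame: the origin (TCP) lies on the mounting face of the last link; the fingertips stand 173 mm ahead of it and the grasp point (between the pads) lies 155 mm ahead of it; z points along the fingers, y is the direction in which the jaws open and shut (so a half turn about z gives the same grasp; the last joint's range is limited). The gripper opens to 85 mm and grips with 20 to 120 N. Pads are 22 mm wide; open, the fingers measure 114 mm over their backs; the gripper's body (76 mm by 85 mm) begins 54 mm behind the grasp point. The pads swing forward as they close: fully open they stand 13 mm farther back than shut.
Start: joints at [-0.845, 0.385, 0.008, 0, -1.194, -0.259], TCP at [281.281, -558.105, 404.712] pointing down, gripper open.
Joint ranges: [-3.14, 3.14], [-1.21, 2.06], [-1.07, 1.41], [-3.16, 2.05], [-2.99, -0.16], [-3.1, 3.1]. Speed limits (rad/s): [2.79, 2.79, 3.14, 3.14, 3.14, 3.14].

## Interface

Orientations are given as a unit quaternion [x, y, z, w].
In Python, from bench import arm gives the robot as it stands. The module is installed in compiled form; this text tells all that it offers.
- The arm moves only by the tool play_rows, never from a script. Its argument "moves" is a list of rows, each a list of 3 entries, a list of its own where there are three numbers: the shift along the world's x, y, z in units of 30 cm (1.0 is 30 cm), then the turn about the world's z in units of 30 degrees (1.0 is 30 degrees), then the gripper's target within -1 to 1 (shut at 1, half-way at 0, fully open at -1). In form: [[[x, y, z], turn, jaw], ...]. A call has 1 to 12 rows; each row is the pose to reach, as a shift and turn from the pose measured when the call began; what a row does not reach only later rows make up. A row lasts 1/8 s, in which the tool goes at most 62.5 mm and 10.7 degrees, less where a joint would pass 70% of its speed; a pose out of reach is approached as far as the arm can. A call with a number of a shift or a turn outside -1 to 1 is refused whole. A call with a gripper value outside its range is refused whole. The fingers move at their own pace and stop on an object; the grip force is fixed at half the most. Time passes only in rows, so rows that repeat a pose let the fingers close. It gives the time, the measured TCP pose, the force and the opening at its end, in the units of the state.
- arm.read_state(): the state, without advancing time (a new reading comes with each control period).
- arm.get_image(name): name is "scene" or "top" or "wrist"; returns a dict with "pixels" (480x640x3 uint8, red, green, blue), "vfov" (degrees; the focal length in pixels is half the picture's height over the tangent of half this angle, whatever the lens; pixels are square), "cx", "cy" (the principal point, pixels), "dist" ([k1, k2, p1, p2, k3] as OpenCV has them; the pictures are not rectified), "xyz" and "rotation" of the camera in the world. Camera axes: x right, y up, looking along -z (the intrinsics and any distortion apply to the point x, -y, -z); pixel columns grow to the right and rows downward; lengths in mm; the calibration is good to about 2 mm. A picture is of the moment at which its call begins. There is no depth.
- arm.job_done(): hands the job in, once; it reports no verdict.
Trained networks look in a picture, given as the dict that the camera call returned (one of the last four; its "shot" number tells which), for a name from the list of things; names that differ only in an ending like _2 or _b are one class to them, and where a whole thing is asked for, a point or a joint stands for the part that bears it (a point fixed in the world has none). Each returns a list of dicts, best first, with "conf" (0 to 1); they miss things now and then, are a little off and sometimes report something else, mostly with a low value. They report only what shows in the picture. A call takes as long as a camera call. They do not tell look-alikes from the thing itself.
- arm.look_for(name, picture): "centre" ([x, y, z] in mm, in world coordinates, good to about 4 mm: the middle of the surface that is visible of it).
The state is a dict: "clock": time; "joints": joint angles; "joint_vel": joint speeds; "joint_efforts": joint torques, N m; "position": TCP position; "ee_rot": TCP orientation; "contact_force": force on the tool from outside, world axes, zero at the start; "wrist_torque": the same for the moment, N m; "gripper_width": finger opening in mm.
Only numpy, scipy, OpenCV 4.12 (cv2) and the standard library are available. Lean on these libraries where they do the work, as an engineer would, in place of code of your own. Each camera call takes 0.05 s, during which the arm holds its last target.

## Task

Start at the end of the dish rack's steel rail nearest the steel basin and run a fingertip along the top of the rail over the first gap, the second and the third, in that order, stopping there without touching the rail over the fourth gap or beyond. Then push the grey sponge caddy along the rack's ledge until it stands in front of that third gap, and push it in until it is fully home against the rail. Only push the caddy, never lift, tip or carry it, and leave everything else where it is, with the drawer as it stands.

Things in the scene. Friction and masses are not known exactly. Their poses are not given: they have to be found in the camera images.
- rack: White plastic dish rack fixed to the counter, 280 mm deep (x), 400 mm wide (y). Origin at counter height below its middle; x points away from its front, into the gaps, y to its left end as seen from the robot, z up. Flat deck 56 mm above the counter. Its steel rail lies across all gaps, front face at x = 16 mm, and stops what is pushed in. Three saucers stand fixed behind the rail (x above 70 mm), tops 80 mm above the deck.
- ledge (a point): Middle of the open ledge, on the deck, at x = -80 mm of the rack. The ledge runs along the rack's y for 400 mm, from x = -116 mm to the dividers at -44 mm; a lip 4 mm thick and 6 mm high edges its front at x = -118 mm; both ends are open.
- gap_mouths (a point): Point on the deck at the front of the middle divider. Seven upright dividers, 8 mm thick at their rounded front posts, 42 mm tall, start at x = -44 mm in the rack's frame and run back past the rail at y = -186, -124, -62, 0, 62, 124, 186 mm. They leave six gaps, each 54 mm clear, centred at y = -155, -93, -31, 31, 93, 155 mm.
- rail_a: Section of the steel rail spanning the 1st (leftmost) gap counted from the rack's left (+y) end: 62 mm long in y, 14 mm deep in x, underside 16 mm above the deck; origin at the centre of its flat top face, which is 102 mm above the counter. Axes as the rack's.
- rail_b: Section of the steel rail spanning the 2nd gap counted from the rack's left (+y) end: 62 mm long in y, 14 mm deep in x, underside 16 mm above the deck; origin at the centre of its flat top face, which is 102 mm above the counter. Axes as the rack's.
- rail_c: Section of the steel rail spanning the 3rd gap counted from the rack's left (+y) end: 62 mm long in y, 14 mm deep in x, underside 16 mm above the deck; origin at the centre of its flat top face, which is 102 mm above the counter. Axes as the rack's.
- rail_d: Section of the steel rail spanning the 4th gap counted from the rack's left (+y) end: 62 mm long in y, 14 mm deep in x, underside 16 mm above the deck; origin at the centre of its flat top face, which is 102 mm above the counter. Axes as the rack's.
- rail_e: Section of the steel rail spanning the 5th gap counted from the rack's left (+y) end: 62 mm long in y, 14 mm deep in x, underside 16 mm above the deck; origin at the centre of its flat top face, which is 102 mm above the counter. Axes as the rack's.
- rail_f: Section of the steel rail spanning the 6th (rightmost) gap counted from the rack's left (+y) end: 62 mm long in y, 14 mm deep in x, underside 16 mm above the deck; origin at the centre of its flat top face, which is 102 mm above the counter. Axes as the rack's.
- basin: Small steel basin, fixed, 260 mm (x) by 190 mm (y), 85 mm high, with a tap; stands to the left or to the right of the rack. Origin at the centre of its underside. The gaps are counted from the rack's end nearest to it.
- caddy: Grey plastic sponge caddy standing loose on the ledge near one of its ends: open-topped box 60 mm deep (x) by 46 mm wide (y) by 40 mm high, walls 3 mm, low partition inside, about 150 g. Origin at the centre of its underside; x points into the rack. Fully home: origin at x = -14 mm in the rack's frame, near face level with the dividers' front ends.
- cup: Steel cup, 52 mm across and 55 mm high, standing loose on the ledge near the end where the caddy is not. Origin at the centre of its underside. Leave alone.
- drawer (a joint): Pull-out drawer under the rack's deck, standing open 80 mm beyond the deck's front edge (front face at x = -204 mm in the rack's frame, top 44 mm above the counter). Value 0 as it stands, grows as it is pulled out (m). Leave alone.
- fork1: Steel fork lying across the drawer, 175 mm long, 18 mm wide. Leave alone.
- fork2: Second steel fork lying across the drawer. Leave alone.
- spoon: Steel spoon lying across the drawer, 170 mm long. Leave alone.
- bottle: Green glass bottle with a cap, 66 mm across, 200 mm high, on the counter to the front left. Origin at the centre of its underside. Leave alone.
- bowl: White enamel bowl, 120 mm across, 50 mm high, on a 16 mm wooden board on the side of the rack away from the basin. Origin at the centre of its underside. Leave alone.
- brush: Wooden scrubbing brush, 150 by 45 by 34 mm, on the counter to the front right. Origin at the centre of its underside. Leave alone.
Not all that is in view belongs to the job. What is shaped like the caddy but green, orange or pink is not meant.

How it is judged:
By the outcome, as a careful person would: the job done as asked, in the order asked, and still so for the second after the job is handed in, with the robot touching nothing.
It also fails if it takes over 62 s, if anything falls off the work surface, if the arm or the gripper's body presses on something with over 40 N, if the wrist force passes 120 N, or if a joint passes its speed limit or range.

## Working session

There is one attempt and no reset: what is moved stays moved. The work goes in short steps, Python scripts to look and compute and a tool call to move; the robot and the scene stay as the last step left them, time stands still between calls to the robot, and variables do not carry over. Pictures are saved under pics/ and viewed, and the job is handed in when it is done.

Besides the shell and the picture viewer there is one more tool, called after ">>>" by a JSON object that holds its "api" and its "payload", one argument or row to a line. play_rows: Moves the arm, as the interface text tells. Shifts and turns lie within -1 to 1; 1 stands for 30 cm of shift or 30 degrees of turn. Its arguments: {"type":"object","properties":{"moves":{"type":"array"}},"required":["moves"]}

```bash
mkdir -p pics; cat > h.py <<'E'
import numpy as np, cv2
from bench import arm
def save(p,n,crop=None,s=1):
    im=cv2.cvtColor(np.asarray(p["pixels"]),cv2.COLOR_RGB2BGR)
    if crop: im=im[crop[1]:crop[3],crop[0]:crop[2]]
    if s!=1: im=cv2.resize(im,None,fx=s,fy=s,interpolation=cv2.INTER_CUBIC)
    cv2.imwrite("pics/"+n,im)
def K(p):
    f=240/np.tan(np.radians(p["vfov"])/2); return np.array([[f,0,p["cx"]],[0,f,p["cy"]],[0,0,1.]])
def R(p):
    r=np.array(p["rotation"],float)
    if r.shape==(3,3): return r
    from scipy.spatial.transform import Rotation as Ro
    return Ro.from_quat(r).as_matrix()
def px2w(p,u,v,z):
    q=cv2.undistortPoints(np.array([[[u,v]]],float),K(p),np.array(p["dist"],float))[0,0]
    d=R(p)@np.array([q[0],-q[1],-1]); o=np.array(p["xyz"],float)
    return o+d*(z-o[2])/d[2]
def w2px(p,P):
    c=(np.atleast_2d(P)-np.array(p["xyz"]))@R(p); c=c*[1,-1,-1]
    return cv2.projectPoints(c.reshape(-1,1,3),np.zeros(3),np.zeros(3),K(p),np.array(p["dist"],float))[0].reshape(-1,2)
E
python3 - <<'E'
from h import *
for n in("scene","top"):
    p=arm.get_image(n); save(p,n+"0.png"); print(n,p["xyz"],p["rotation"],p["vfov"],p["dist"])
    for o in["rack","ledge","gap_mouths","rail_a","basin","caddy","cup","drawer","bottle","bowl","brush"]:
        print(o,[(np.round(d["centre"]).tolist(),round(d["conf"],2)) for d in arm.look_for(o,p)][:6])
print(arm.read_state())
E
```

```text
scene [ 945.65943266 -574.96702597  784.62294818] [0.37290823 0.12729487 0.30621687 0.86658335] 53.473624427071385 [-0.03378241  0.          0.          0.          0.        ]
rack [([627.0, -107.0, 56.0], 0.94)]
ledge [([631.0, -104.0, 58.0], 0.72)]
gap_mouths [([624.0, -102.0, 58.0], 0.98)]
rail_a [([630.0, -196.0, 99.0], 0.97), ([621.0, -67.0, 104.0], 0.73), ([612.0, -4.0, 99.0], 0.69), ([600.0, 116.0, 104.0], 0.62), ([625.0, -127.0, 100.0], 0.61), ([601.0, 51.0, 101.0], 0.52)]
basin [([562.0, -435.0, 3.0], 0.78)]
caddy [([388.0, 208.0, 22.0], 0.85), ([716.0, 283.0, 27.0], 0.66), ([260.0, 237.0, 24.0], 0.63), ([542.0, 255.0, 26.0], 0.61), ([493.0, 76.0, 86.0], 0.56)]
cup [([520.0, -194.0, 93.0], 0.73), ([562.0, -434.0, 5.0], 0.6)]
drawer [([403.0, -100.0, 19.0], 0.93), ([600.0, 116.0, 103.0], 0.17)]
bottle [([311.0, 342.0, 101.0], 0.97)]
bowl [([583.0, 461.0, 50.0], 0.9), ([402.0, -97.0, 21.0], 0.21)]
brush [([325.0, -359.0, 34.0], 0.97), ([564.0, -436.0, 6.0], 0.68), ([586.0, 465.0, 53.0], 0.53)]
top [ 354.34806355    6.01803186 1178.90878338] [-0.0356621   0.0437141   0.7163599
[... 928 characters left out ...]
array([-8.45377132e-01,  3.84735438e-01,  7.90870132e-03,  9.05062603e-06,
       -1.19400941e+00, -2.58601999e-01]), 'joint_vel': array([-3.75377419e-04,  1.20672316e-03,  1.28366317e-03,  6.48533804e-05,
        3.15954554e-04,  7.06161343e-04]), 'joint_efforts': array([ 3.56653500e-04, -3.92096829e+01,  1.88613421e+01,  4.19061139e+00,
       -4.00630142e-04,  1.39911225e-05]), 'position': array([ 281.29980992, -558.10694029,  404.69542163]), 'ee_rot': array([-2.31296650e-01,  9.72883271e-01,  1.55606185e-05, -1.31141994e-05]), 'contact_force': array([ 0.54405916,  0.48598201, -0.27889524]), 'wrist_torque': array([ 0.03050735,  0.03242985, -0.00709519]), 'gripper_width': 85.5747598858663}
```

View pics/scene0.png

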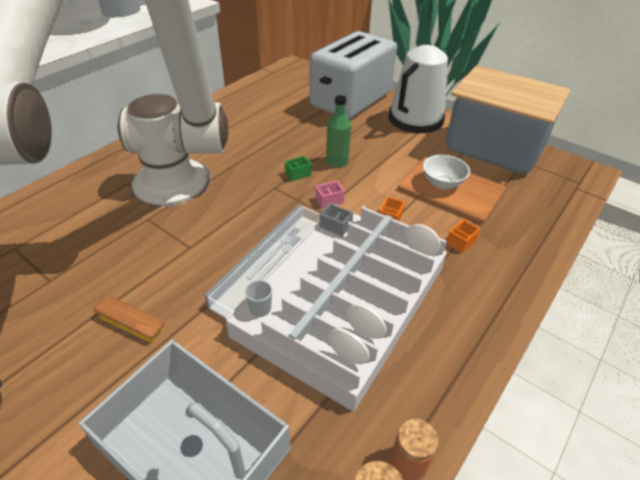

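View pics/top0.png

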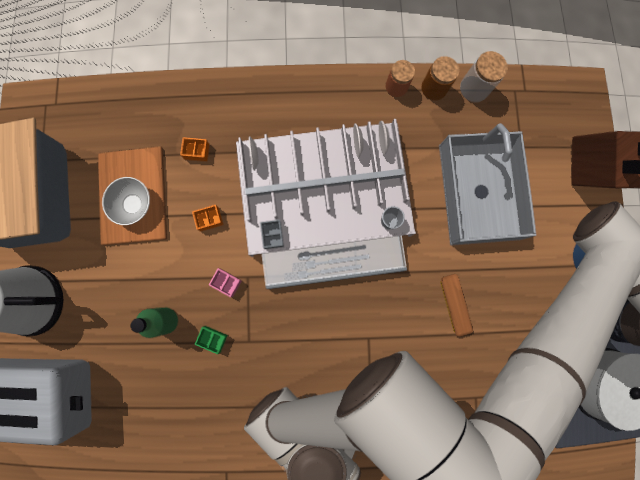

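The top view shows the basin at the right (490,187), so the gaps count from the right end and the third is y = -31 (rail_d). The grey caddy on the ledge is at (271,234). The look-alikes are off the rack: orange (194,148) and (207,217), pink (226,283), green (212,340). Only the grey one on the ledge fits. I'll confirm that in a crop.

```bash
python3 - <<'E'
from h import *
p=arm.get_image("top"); save(p,"topc.png",(230,110,425,295),4)
p=arm.get_image("scene"); save(p,"scenec.png",(200,190,460,415),3)
E
```

```text
(no output)
```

View pics/topc.png

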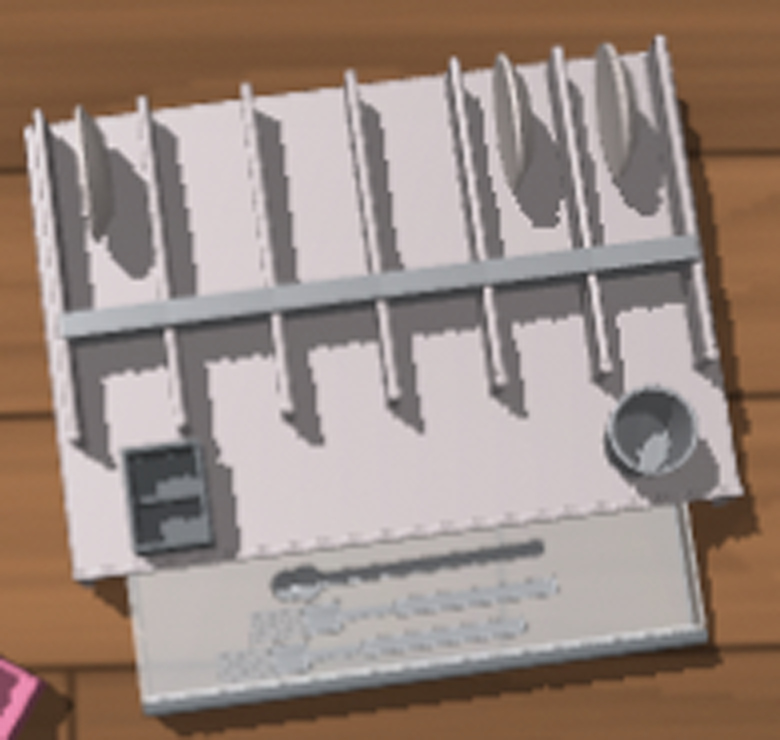

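View pics/scenec.png

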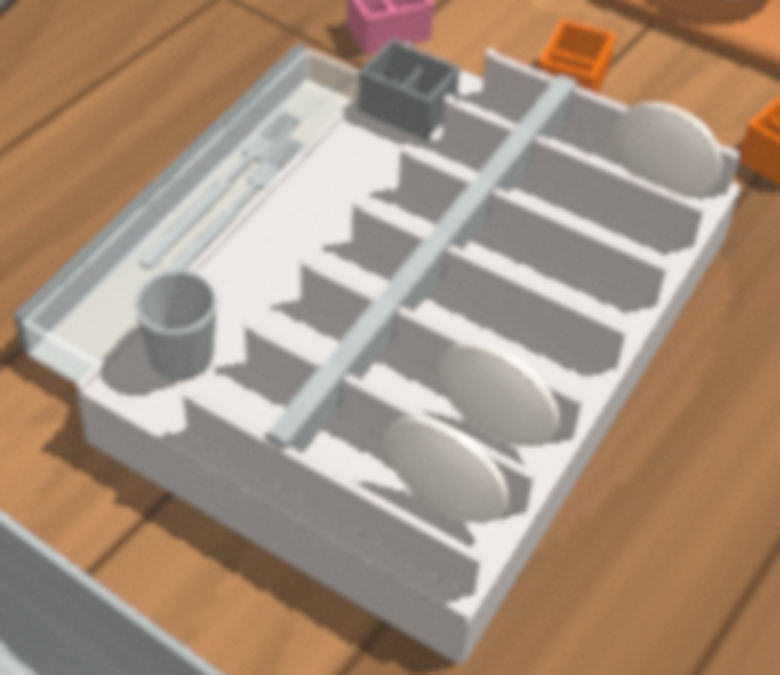

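Confirmed: the grey caddy sits at the left end of the ledge and the cup at the right. Next I fit the rack pose from the rail corners in both views.

```bash
cat > fit.py <<'E'
from h import *
from scipy.optimize import least_squares
t=arm.get_image("top"); s=arm.get_image("scene")
c=lambda x,y,k,ox,oy:((x+.5)/k-.5+ox,(y+.5)/k-.5+oy)
T=lambda x,y:c(x,y,4,230,110); S=lambda x,y:c(x,y,3,200,190)
top=[((30,-186,102),T(695,237)),((16,-186,102),T(699,260)),((30,186,102),T(62,314)),((16,186,102),T(66,338))]
sc=[((16,-186,102),S(266,435)),((30,-186,102),S(289,441)),((16,186,102),S(555,82)),((30,186,102),S(576,87))]
def tr(q,P):
    a=q[2]; return np.array([q[0]+P[0]*np.cos(a)-P[1]*np.sin(a),q[1]+P[0]*np.sin(a)+P[1]*np.cos(a),P[2]])
def res(q,use):
    r=[]
    for p,L in use:
        for P,u in L: r+=list(w2px(p,tr(q,P))[0]-u)
    return np.array(r)
for use in([(t,top)],[(s,sc)],[(t,top),(s,sc)]):
    f=least_squares(res,[600,-40,0.1],args=(use,)); print(f.x,np.degrees(f.x[2]),np.round(f.fun,1))
q=f.x; np.save("q.npy",q)
for p,n,cr,k in((t,"tchk.png",(230,110,425,295),4),(s,"schk.png",(200,190,460,415),3)):
    im=cv2.cvtColor(p["pixels"],cv2.COLOR_RGB2BGR)[cr[1]:cr[3],cr[0]:cr[2]]; im=cv2.resize(im,None,fx=k,fy=k)
    def dot(P,col):
        u=w2px(p,tr(q,P))[0]; cv2.circle(im,(int((u[0]-cr[0]+.5)*k-.5),int((u[1]-cr[1]+.5)*k-.5)),3,col,-1)
    for y in(-186,-124,-62,0,62,124,186): dot((-44,y,98),(0,0,255)); dot((23,y,102),(255,0,0)); dot((-116,y,56),(0,200,0))
    cv2.imwrite("pics/"+n,im)
# caddy top rim corners in top crop (z=96)
for u in((123,450),(200,442),(212,546),(135,556)):
    w=px2w(t,*T(*u),96); d=w-[q[0],q[1],0]; a=q[2]
    print("caddy rim",np.round(w),"rack",np.round([d[0]*np.cos(a)+d[1]*np.sin(a),-d[0]*np.sin(a)+d[1]*np.cos(a)],1))
E
python3 fit.py
```

```text
[ 5.88750721e+02 -4.32109577e+01  9.77791373e-02] 5.602331893807084 [ 0.4 -0.1  0.4 -0.  -0.2  0.1 -0.6 -0. ]
[ 5.89667297e+02 -4.39527421e+01  1.00877485e-01] 5.779854148151991 [-0.  -0.  -0.9  1.8  1.2 -1.9 -0.  -1.2]
[ 5.89264483e+02 -4.35612240e+01  9.98560703e-02] 5.721331384361325 [ 0.5 -0.5  0.5 -0.4 -0.1  0.  -0.4 -0.1 -0.1 -0.3 -1.   1.5  1.2 -2.
  0.  -1.4]
caddy rim [521. 111.  96.] rack [-52.3 160.5]
caddy rim [525.  67.  96.] rack [-53.4 116.1]
caddy rim [464.  61.  96.] rack [-113.8  116.6]
caddy rim [460. 105.  96.] rack [-113.9  160.8]
```

View pics/tchk.png

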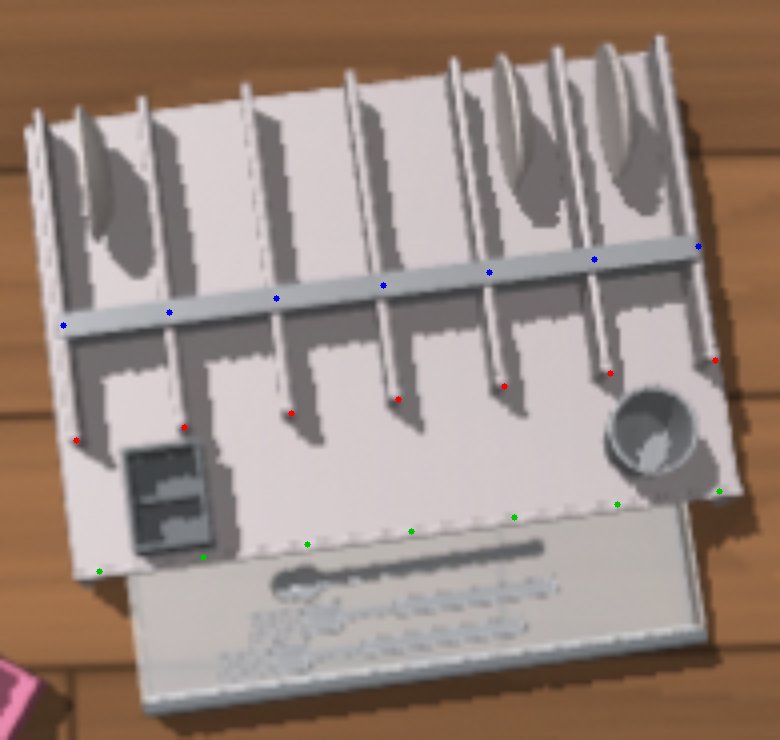

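View pics/schk.png

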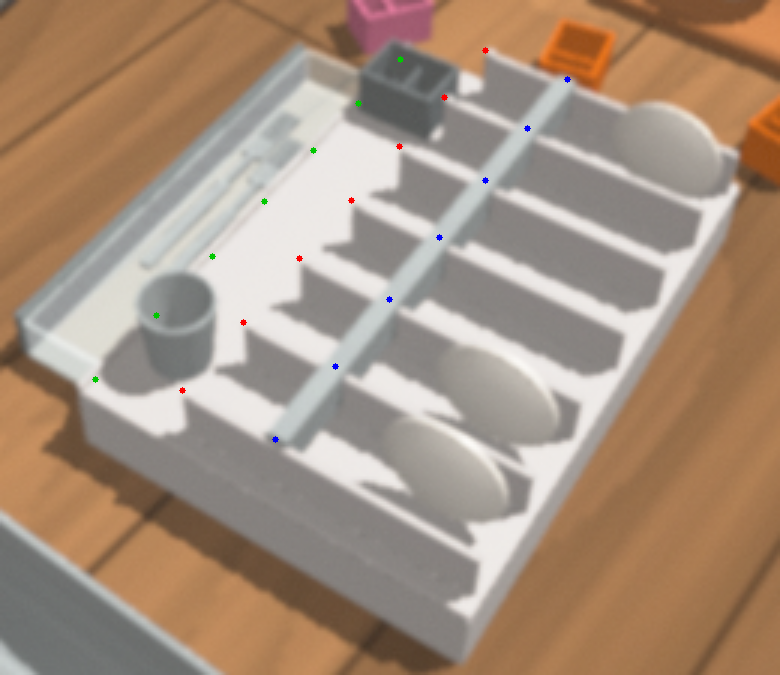

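Fit verified: the red, blue and green dots lie on the posts, the rail and the ledge front. Rack at about (589.2, -43.5), yaw 5.7°. The caddy is at about rack (-83, 138), square to the rack. I'll move the closed gripper around the basin to a point above the right end of the rail.

>>> {"api": "play_rows", "payload": {
  "moves": [
    [[0,0.2,0],0.3,1],
    [[0,0.4,0],0.6,1],
    [[0,0.6,0],1,1],
    [[0,0.8,0],1,1],
    [[0,1,0],1,1],
    [[0,1,0],1,1],
    [[0,1,0],1,1]
  ]
}}

```text
clock: 2.28
position: [281.6, -258.1, 405.3]
ee_rot: [-0.476, 0.88, -0.001, 0.0]
contact_force: [0.6, -0.3, -0.0]
gripper_width: -0.1
```

>>> {"api": "play_rows", "payload": {
  "moves": [
    [[0.2,0,0],0.3,1],
    [[0.4,0,0],0.6,1],
    [[0.6,0,0],1,1],
    [[0.8,0.1,0],1,1],
    [[1,0.1,0],1,1],
    [[1,0.1,0],1,1],
    [[1,0.1,0],1,1]
  ]
}}

```text
clock: 3.15
position: [581.6, -229.7, 403.7]
ee_rot: [-0.686, 0.727, 0.0, -0.0]
contact_force: [-0.1, 0.4, 0.1]
gripper_width: -0.2
```

```bash
cat > go.py <<'E'
import sys
from fit import tr
E
cat > st.py <<'E'
from h import *
import sys
q=np.load("q.npy"); s=arm.read_state()
def w(x,y):
    a=q[2]; return np.array([q[0]+x*np.cos(a)-y*np.sin(a),q[1]+x*np.sin(a)+y*np.cos(a)])
P=s["position"]; e=s["ee_rot"]; from scipy.spatial.transform import Rotation as Ro
M=Ro.from_quat(e).as_matrix(); ang=np.degrees(np.arctan2(M[1,1],M[0,1]))
d=P[:2]-q[:2]; a=q[2]
rk=[d[0]*np.cos(a)+d[1]*np.sin(a),-d[0]*np.sin(a)+d[1]*np.cos(a)]
print("t",round(s["clock"],2),"P",np.round(P,1),"tipz",round(P[2]-173,1),"tilt",np.round(M[:,2],3),"rack xy",np.round(rk,1),"yaw err to rack x",round((ang-np.degrees(a)+90)%180-90,2),"F",np.round(s["contact_force"],1),"w",round(s["gripper_width"],1),"j6",round(s["joints"][5],2))
for i in range(1,len(sys.argv),3):
    x,y,z=map(float,sys.argv[i:i+3]); t=np.array([*w(x,y),z+173])
    print("to",(x,y,z),"units",np.round((t-P)/300,4))
E
python3 st.py 23 -178 112 23 -178 102
```

```text
t 3.15 P [ 581.6 -229.7  403.7] tipz 230.7 tilt [-0.001  0.    -1.   ] rack xy [ -26.2 -184.4] yaw err to rack x -9.04 F [-0.1  0.4  0.1] w -0.2 j6 0.06
to (23.0, -178.0, 112.0) units [ 0.1609  0.0377 -0.3956]
to (23.0, -178.0, 102.0) units [ 0.1609  0.0377 -0.4289]
```

>>> {"api": "play_rows", "payload": {
  "moves": [
    [[0.1,0.03,-0.1],0.3,1],
    [[0.16,0.038,-0.2],0.3,1],
    [[0.161,0.038,-0.33],0.3,1],
    [[0.161,0.038,-0.395],0.3,1],
    [[0.161,0.038,-0.395],0.3,1],
    [[0.161,0.038,-0.395],0.3,1]
  ]
}}

```text
clock: 3.9
position: [629.7, -219.2, 287.1]
ee_rot: [0.741, -0.672, 0.001, -0.0]
contact_force: [0.5, -0.1, 1.0]
gripper_width: -0.0
```

```bash
python3 st.py 23 -180 101.5; python3 - <<'E'
from h import *
p=arm.get_image("scene"); save(p,"s2.png",(200,150,460,415),3)
p=arm.get_image("top"); save(p,"t2.png",(230,110,425,295),4)
p=arm.get_image("wrist"); save(p,"w2.png")
E
```

```text
t 3.9 P [ 629.7 -219.2  287.1] tipz 114.1 tilt [ 0.002 -0.001 -1.   ] rack xy [  22.7 -178.8] yaw err to rack x -0.09 F [ 0.5 -0.1  1. ] w -0.0 j6 0.19
to (23.0, -180.0, 101.5) units [ 0.0014 -0.004  -0.0418]
```

View pics/s2.png

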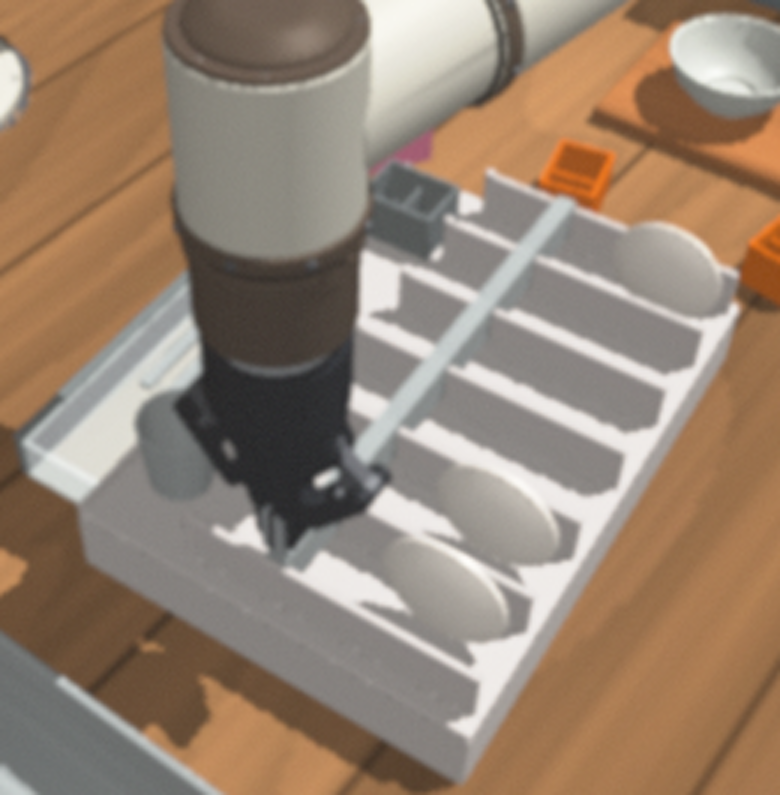

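View pics/w2.png

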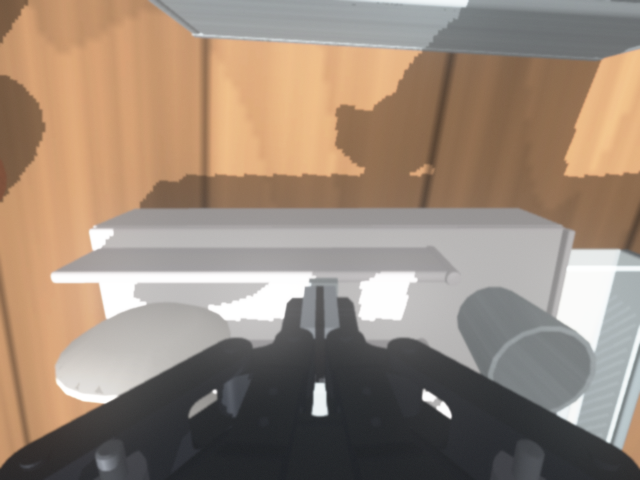

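The tip hangs over the right end of the rail and clears the saucers. I'll lower it to contact in small steps.

>>> {"api": "play_rows", "payload": {
  "moves": [
    [[0.001,-0.004,-0.02],0,1],
    [[0.001,-0.004,-0.034],0,1],
    [[0.001,-0.004,-0.037],0,1],
    [[0.001,-0.004,-0.037],0,1]
  ]
}}

```text
clock: 4.55
position: [630.3, -219.8, 275.7]
ee_rot: [0.741, -0.671, 0.001, -0.0]
contact_force: [-0.5, 0.4, -0.3]
gripper_width: -0.0
```

```bash
python3 st.py 23 -181 101
```

```text
t 4.55 P [ 630.3 -219.8  275.7] tipz 102.7 tilt [ 0.002 -0.    -1.   ] rack xy [  23.3 -179.4] yaw err to rack x -0.05 F [-0.5  0.4 -0.3] w -0.0 j6 0.19
to (23.0, -181.0, 101.0) units [-0.0004 -0.0053 -0.0058]
```

>>> {"api": "play_rows", "payload": {
  "moves": [
    [[0,-0.002,-0.003],0,1],
    [[0,-0.002,-0.006],0,1],
    [[0,-0.002,-0.006],0,1]
  ]
}}

```text
clock: 4.92
position: [630.3, -220.0, 275.6]
ee_rot: [0.741, -0.671, 0.001, -0.001]
contact_force: [-3.0, 2.7, 6.1]
gripper_width: -0.1
```

```bash
python3 st.py 23 -181 101 23 -22 101
```

```text
t 4.92 P [ 630.3 -220.   275.6] tipz 102.6 tilt [ 0.002 -0.    -1.   ] rack xy [  23.3 -179.6] yaw err to rack x -0.02 F [-3.   2.7  6.1] w -0.1 j6 0.19
to (23.0, -181.0, 101.0) units [-0.0004 -0.0047 -0.0052]
to (23.0, -22.0, 101.0) units [-0.0533  0.5227 -0.0052]
```

>>> {"api": "play_rows", "payload": {
  "moves": [
    [[-0.003,0.026,-0.006],0,1],
    [[-0.006,0.052,-0.006],0,1],
    [[-0.009,0.078,-0.006],0,1],
    [[-0.011,0.104,-0.006],0,1],
    [[-0.014,0.13,-0.006],0,1],
    [[-0.017,0.156,-0.006],0,1],
    [[-0.019,0.182,-0.006],0,1],
    [[-0.021,0.2,-0.006],0,1]
  ]
}}

```text
clock: 5.92
position: [624.9, -160.4, 275.6]
ee_rot: [0.742, -0.671, 0.003, -0.001]
contact_force: [0.7, -3.0, 5.7]
gripper_width: -0.2
```

```bash
python3 st.py 23 -22 101
```

```text
t 5.92 P [ 624.9 -160.4  275.6] tipz 102.6 tilt [ 0.006 -0.003 -1.   ] rack xy [  23.8 -119.8] yaw err to rack x 0.04 F [ 0.7 -3.   5.7] w -0.2 j6 0.1
to (23.0, -22.0, 101.0) units [-0.035   0.3241 -0.0052]
```

>>> {"api": "play_rows", "payload": {
  "moves": [
    [[-0.004,0.026,-0.006],0,1],
    [[-0.007,0.052,-0.006],0,1],
    [[-0.009,0.078,-0.006],0,1],
    [[-0.012,0.104,-0.006],0,1],
    [[-0.015,0.13,-0.006],0,1],
    [[-0.018,0.156,-0.006],0,1],
    [[-0.02,0.182,-0.006],0,1],
    [[-0.022,0.2,-0.006],0,1]
  ]
}}

```text
clock: 6.92
position: [619.1, -100.8, 275.5]
ee_rot: [0.742, -0.67, 0.005, -0.002]
contact_force: [0.0, -4.2, 5.8]
gripper_width: 0.4
```

```bash
python3 st.py 23 -22 101
```

```text
t 6.92 P [ 619.1 -100.8  275.5] tipz 102.5 tilt [ 0.01  -0.004 -1.   ] rack xy [ 23.9 -59.9] yaw err to rack x 0.1 F [ 0.  -4.2  5.8] w 0.4 j6 -0.0
to (23.0, -22.0, 101.0) units [-0.0157  0.1253 -0.0051]
```

>>> {"api": "play_rows", "payload": {
  "moves": [
    [[-0.004,0.026,-0.006],0,1],
    [[-0.008,0.052,-0.006],0,1],
    [[-0.011,0.078,-0.006],0,1],
    [[-0.014,0.104,-0.006],0,1],
    [[-0.015,0.122,-0.006],0,1],
    [[-0.015,0.122,-0.006],0,1],
    [[-0.015,0.122,0.03],0,1],
    [[-0.015,0.122,0.15],0,1],
    [[-0.015,0.122,0.2],0,1]
  ]
}}

```text
clock: 8.05
position: [614.9, -64.0, 337.6]
ee_rot: [0.742, -0.67, 0.006, -0.003]
contact_force: [0.0, 0.2, -0.2]
gripper_width: 0.1
```

```bash
python3 st.py -84 185 160 -84 185 70
```

```text
t 8.05 P [614.9 -64.  337.6] tipz 164.6 tilt [ 0.014 -0.004 -1.   ] rack xy [ 23.5 -22.9] yaw err to rack x 0.11 F [ 0.   0.2 -0.2] w 0.1 j6 -0.06
to (-84.0, 185.0, 160.0) units [-0.4255  0.6537 -0.0154]
to (-84.0, 185.0, 70.0) units [-0.4255  0.6537 -0.3154]
```

Rail stroke is done: contact of about 6 N held all along and the tip lifted off at y = -23. Now above the left side of the caddy with the jaws slightly open for a wide, stable pushing face.

>>> {"api": "play_rows", "payload": {
  "moves": [
    [[-0.1,0.15,0],0,0.5],
    [[-0.2,0.31,0],0,0.5],
    [[-0.3,0.47,0],0,0.5],
    [[-0.4,0.63,0],0,0.5],
    [[-0.427,0.67,0],0,0.5],
    [[-0.427,0.67,0],0,0.5],
    [[-0.427,0.67,0],0,0.5]
  ]
}}

```text
clock: 8.93
position: [487.2, 136.5, 337.4]
ee_rot: [0.742, -0.671, 0.006, -0.003]
contact_force: [0.8, -0.4, 0.0]
gripper_width: 21.5
```

```bash
python3 st.py -84 189 74; python3 - <<'E'
from h import *
p=arm.get_image("wrist"); save(p,"w3.png")
p=arm.get_image("scene"); save(p,"s3.png",(260,90,460,290),3)
E
```

```text
t 8.93 P [487.2 136.5 337.4] tipz 164.4 tilt [ 0.013 -0.004 -1.   ] rack xy [-83.6 189.3] yaw err to rack x 0.05 F [ 0.8 -0.4  0. ] w 21.5 j6 -0.5
to (-84.0, 189.0, 74.0) units [-0.0013 -0.0011 -0.3014]
```

View pics/w3.png

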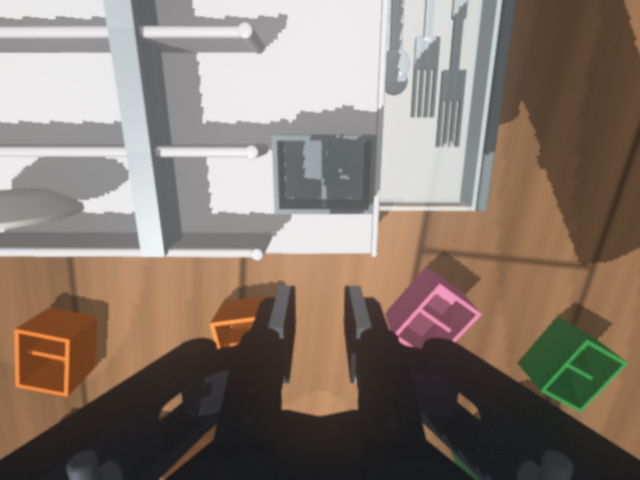

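View pics/s3.png

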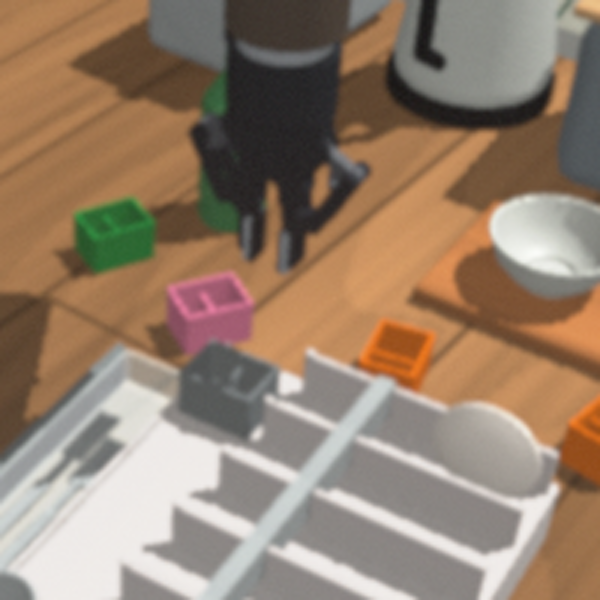

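The jaws line up with the caddy's depth. Lowering beside it, then a gentle touch.

>>> {"api": "play_rows", "payload": {
  "moves": [
    [[0,0,-0.1],0,0.5],
    [[0,0,-0.2],0,0.5],
    [[-0.001,0,-0.29],0,0.5],
    [[-0.001,0,-0.31],0,0.5],
    [[-0.001,0,-0.31],0,0.5],
    [[0.002,-0.025,-0.31],0,0.5],
    [[0.004,-0.045,-0.31],0,0.5],
    [[0.004,-0.045,-0.31],0,0.5]
  ]
}}

```text
clock: 10.02
position: [488.6, 122.1, 244.9]
ee_rot: [0.741, -0.671, 0.006, -0.003]
contact_force: [0.9, -0.7, -0.1]
gripper_width: 21.5
```

```bash
python3 st.py -83 100 72;  python3 - <<'E'
from h import *
p=arm.get_image("wrist"); save(p,"w4.png")
E
```

```text
t 10.03 P [488.6 122.1 244.9] tipz 71.9 tilt [ 0.014 -0.004 -1.   ] rack xy [-83.7 174.9] yaw err to rack x -0.04 F [ 0.9 -0.7 -0.1] w 21.5 j6 -0.48
to (-83.0, 100.0, 72.0) units [ 2.700e-02 -2.482e-01  2.000e-04]
```

View pics/w4.png

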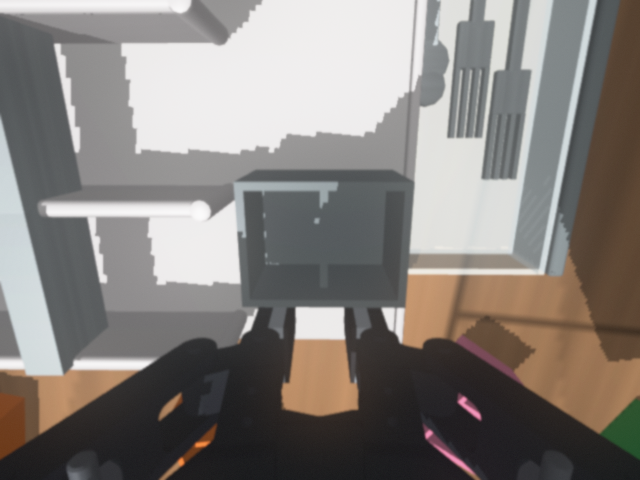

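>>> {"api": "play_rows", "payload": {
  "moves": [
    [[0.003,-0.026,0],0,0.5],
    [[0.005,-0.053,0],0,0.5],
    [[0.008,-0.08,0],0,0.5],
    [[0.011,-0.106,0],0,0.5],
    [[0.013,-0.133,0],0,0.5],
    [[0.016,-0.16,0],0,0.5],
    [[0.019,-0.186,0],0,0.5],
    [[0.021,-0.213,0],0,0.5],
    [[0.024,-0.24,0],0,0.5],
    [[0.027,-0.266,0],0,0.5],
    [[0.028,-0.28,0],0,0.5],
    [[0.028,-0.28,0],0,0.5]
  ]
}}

```text
clock: 11.58
position: [496.8, 37.8, 244.6]
ee_rot: [0.741, -0.671, 0.006, -0.003]
contact_force: [-0.2, 0.0, -0.6]
gripper_width: 21.2
```

```bash
python3 st.py -83 20 72;  python3 - <<'E'
from h import *
p=arm.get_image("wrist"); save(p,"w5.png")
E
```

```text
t 11.57 P [496.8  37.8 244.6] tipz 71.6 tilt [ 0.013 -0.004 -1.   ] rack xy [-83.9  90.2] yaw err to rack x -0.06 F [-0.2  0.  -0.6] w 21.2 j6 -0.32
to (-83.0, 20.0, 72.0) units [ 0.0263 -0.2326  0.0013]
```

View pics/w5.png

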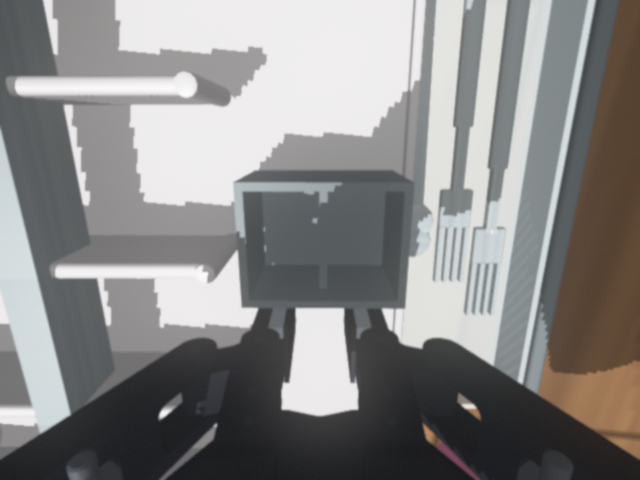

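```bash
cat > meas.py <<'E'
from h import *
import sys
q=np.load("q.npy"); a=q[2]
def rk(w): d=w[:2]-q[:2]; return np.round([d[0]*np.cos(a)+d[1]*np.sin(a),-d[0]*np.sin(a)+d[1]*np.cos(a)],1)
E
python3 - <<'E'
from meas import *
p=arm.get_image("wrist"); print(p["xyz"],"cam rack",rk(p["xyz"]))
for u in((235,182),(414,182),(406,306),(242,306)): print(u,rk(px2w(p,*u,96)))
print("post98 tops",rk(px2w(p,186,85,98)),rk(px2w(p,203,272,98)))
p=arm.get_image("top"); save(p,"t5.png",(230,110,425,295),4)
for d in arm.look_for("caddy",p)[:3]: print(d["conf"],rk(d["centre"]),d["centre"])
E
```

```text
[504.45610575 -37.4168683  213.82912445] cam rack [-83.8  14.6]
(235, 182) [-54.4  30.6]
(414, 182) [-113.2   30.5]
(406, 306) [-113.7   75.4]
(242, 306) [-53.9  75.8]
post98 tops [-42.1   1.2] [-41.5  61.7]
0.92 [171.8 306.2] [729.7, 278.2, 17.6]
0.81 [ -7.  299.6] [552.4, 253.8, 11.5]
0.56 [-92.7  45.8] [492.5, -7.2, 58.1]
```

View pics/t5.png

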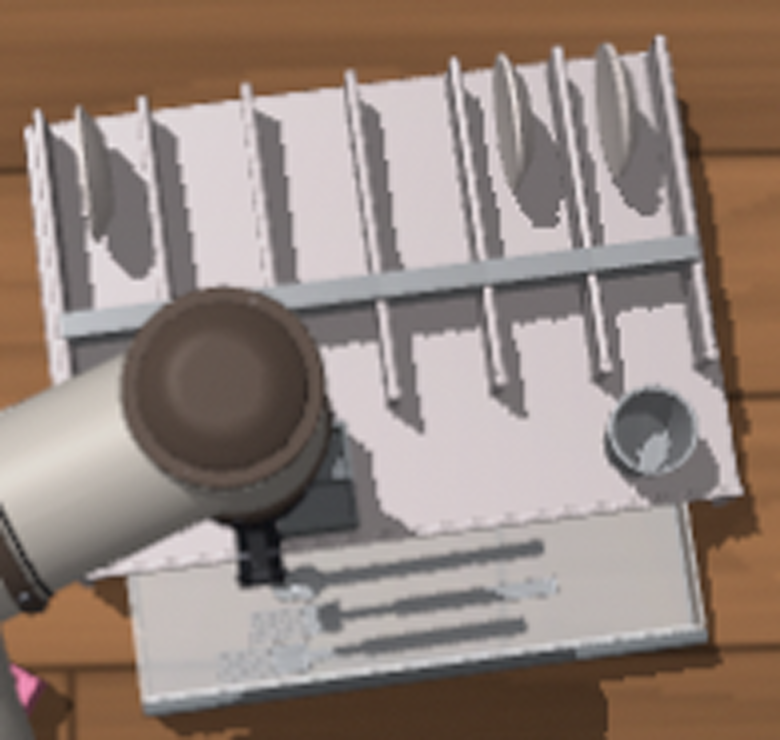

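The caddy is square at y = 53, with the tool at y = 90.2, an offset of about 37 mm. It needs another 84 mm.

>>> {"api": "play_rows", "payload": {
  "moves": [
    [[0.003,-0.026,0],0,0.5],
    [[0.005,-0.053,0],0,0.5],
    [[0.008,-0.08,0],0,0.5],
    [[0.011,-0.106,0],0,0.5],
    [[0.013,-0.133,0],0,0.5],
    [[0.016,-0.16,0],0,0.5],
    [[0.019,-0.186,0],0,0.5],
    [[0.021,-0.213,0],0,0.5],
    [[0.024,-0.24,0],0,0.5],
    [[0.027,-0.266,0],0,0.5],
    [[0.028,-0.279,0],0,0.5],
    [[0.028,-0.279,0],0,0.5]
  ]
}}

```text
clock: 13.28
position: [505.1, -45.8, 244.5]
ee_rot: [0.741, -0.671, 0.006, -0.003]
contact_force: [0.8, 0.4, 0.3]
gripper_width: 21.0
```

```bash
python3 st.py -83 5.8 72;  python3 - <<'E'
from meas import *
p=arm.get_image("wrist"); save(p,"w6.png")
for u in((235,182),(414,182),(406,306),(242,306)): print(u,rk(px2w(p,*u,96)))
E
```

```text
t 13.28 P [505.1 -45.8 244.5] tipz 71.5 tilt [ 0.013 -0.004 -1.   ] rack xy [-83.9   6.2] yaw err to rack x -0.05 F [0.8 0.4 0.3] w 21.0 j6 -0.14
to (-83.0, 5.8, 72.0) units [ 0.0032 -0.001   0.0016]
(235, 182) [-54.5 -53.6]
(414, 182) [-113.3  -53.8]
(406, 306) [-113.8   -8.8]
(242, 306) [-54.   -8.4]
```

View pics/w6.png

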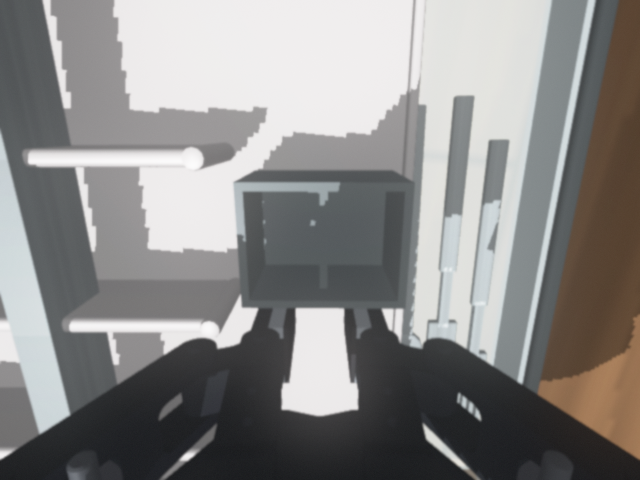

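The caddy sits centred: posts at rows 158 and 329 (middle 243.5), caddy rim at 182–306 (middle 244). Next I back off, lift, turn 90° and go to its front.

>>> {"api": "play_rows", "payload": {
  "moves": [
    [[-0.003,0.03,0],0,0.6],
    [[-0.005,0.05,0],0,0.6],
    [[-0.005,0.05,0.1],0,0.6],
    [[-0.005,0.05,0.2],-0.3,0.6],
    [[-0.005,0.05,0.3],-0.6,0.6],
    [[-0.005,0.05,0.3],-1,0.6],
    [[-0.005,0.05,0.3],-1,0.6]
  ]
}}

```text
clock: 14.2
position: [503.4, -30.1, 334.7]
ee_rot: [-0.543, 0.84, -0.007, 0.001]
contact_force: [-0.0, -0.2, 0.3]
gripper_width: 17.3
```

>>> {"api": "play_rows", "payload": {
  "moves": [
    [[-0.1,0,0],-0.3,0.6],
    [[-0.2,-0.1,0],-0.6,0.6],
    [[-0.2,-0.15,0],-1,0.6],
    [[-0.2,-0.15,0],-1,0.6],
    [[-0.2,-0.15,0],-1,0.6]
  ]
}}

```text
clock: 14.82
position: [443.6, -74.7, 334.5]
ee_rot: [-0.309, 0.951, -0.007, -0.001]
contact_force: [-0.2, 0.8, 0.7]
gripper_width: 17.1
```

>>> {"api": "play_rows", "payload": {
  "moves": [
    [[0,0,0],-0.3,0.6],
    [[0,0,0],-0.6,0.6],
    [[0,0,0],-1,0.6],
    [[0,0,0],-1,0.6],
    [[0,0,0],-1,0.6]
  ]
}}

```text
clock: 15.45
position: [443.8, -74.4, 334.3]
ee_rot: [-0.054, 0.999, -0.006, -0.003]
contact_force: [0.3, -1.0, 0.5]
gripper_width: 17.1
```

```bash
python3 st.py -148 -31 72
```

```text
t 15.45 P [443.8 -74.4 334.3] tipz 161.3 tilt [-0.005 -0.013 -1.   ] rack xy [-147.8  -16.2] yaw err to rack x -89.53 F [ 0.3 -1.   0.5] w 17.1 j6 -1.67
to (-148.0, -31.0, 72.0) units [ 0.0044 -0.0493 -0.2977]
```

>>> {"api": "play_rows", "payload": {
  "moves": [
    [[0.003,-0.042,-0.1],-0.016,0.6],
    [[0.003,-0.042,-0.2],-0.016,0.6],
    [[0.003,-0.042,-0.28],-0.016,0.6],
    [[0.003,-0.042,-0.298],-0.016,0.6],
    [[0.003,-0.042,-0.298],-0.016,0.6],
    [[0.003,-0.042,-0.298],-0.016,0.6]
  ]
}}

```text
clock: 16.2
position: [445.1, -86.9, 245.9]
ee_rot: [-0.05, 0.999, -0.006, -0.002]
contact_force: [0.4, -0.0, 0.4]
gripper_width: 16.9
```

```bash
python3 st.py -60 -29 72; python3 - <<'E'
from meas import *
p=arm.get_image("wrist"); save(p,"w7.png"); print(p["xyz"],rk(p["xyz"]))
p=arm.get_image("scene"); save(p,"s7.png",(200,190,460,415),3)
E
```

```text
t 16.2 P [445.1 -86.9 245.9] tipz 72.9 tilt [-0.003 -0.013 -1.   ] rack xy [-147.7  -28.7] yaw err to rack x -89.96 F [ 0.4 -0.   0.4] w 16.9 j6 -1.66
to (-60.0, -29.0, 72.0) units [ 0.2911  0.0283 -0.0029]
[371.34091813 -96.32437223 214.95601705] [-222.1  -30.8]
```

View pics/w7.png

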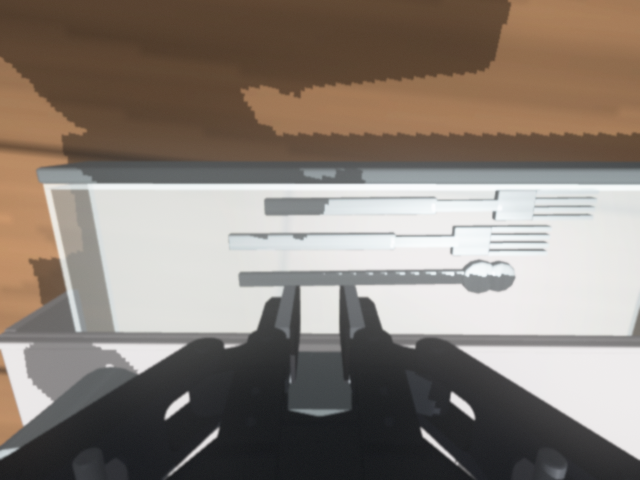

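View pics/s7.png

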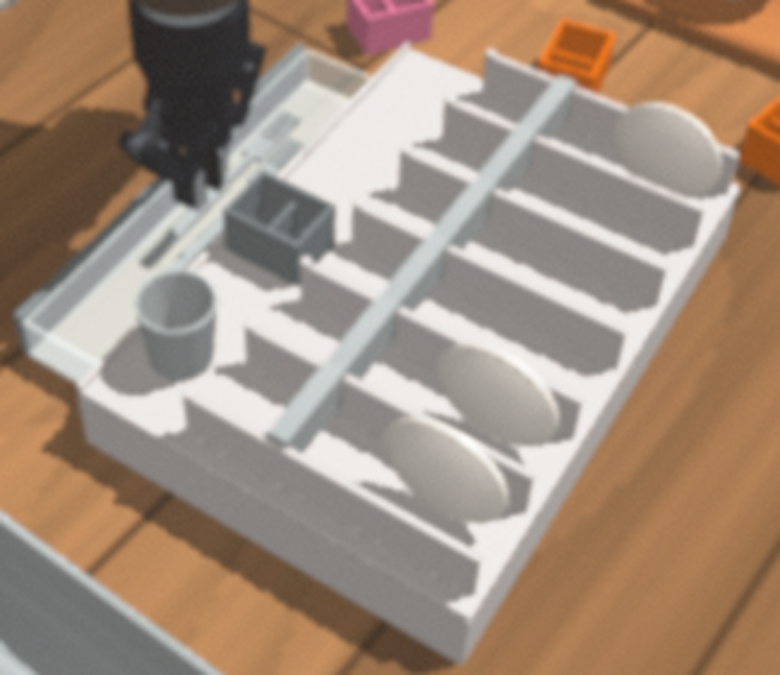

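The caddy stands in front of the third gap, between the posts at (300,258) and (351,200), with the fingers in front of it. Pushing in.

>>> {"api": "play_rows", "payload": {
  "moves": [
    [[0.027,0.003,0],0,0.6],
    [[0.053,0.005,0],0,0.6],
    [[0.08,0.008,0],0,0.6],
    [[0.1,0.01,0],0,0.6],
    [[0.12,0.012,0],0,0.6],
    [[0.14,0.014,0],0,0.6],
    [[0.16,0.016,0],0,0.6],
    [[0.18,0.018,0],0,0.6],
    [[0.2,0.02,0],0,0.6],
    [[0.22,0.022,0],0,0.6],
    [[0.24,0.024,0],0,0.6],
    [[0.24,0.024,0],0,0.6]
  ]
}}

```text
clock: 17.8
position: [517.6, -79.6, 245.9]
ee_rot: [-0.05, 0.999, -0.006, -0.001]
contact_force: [-0.1, -0.7, -0.0]
gripper_width: 17.4
```

```bash
python3 st.py -55 -29 72; python3 - <<'E'
from meas import *
p=arm.get_image("scene"); save(p,"s8.png",(240,190,440,340),4)
E
```

```text
t 17.8 P [517.6 -79.6 245.9] tipz 72.9 tilt [-0.001 -0.012 -1.   ] rack xy [-74.9 -28.7] yaw err to rack x -89.96 F [-0.1 -0.7 -0. ] w 17.4 j6 -1.64
to (-55.0, -29.0, 72.0) units [ 0.066   0.0057 -0.0031]
```

View pics/s8.png

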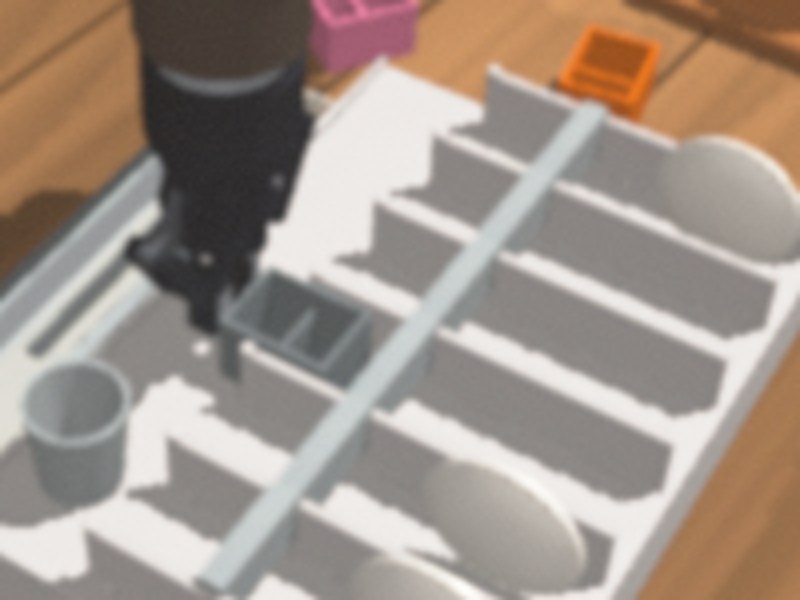

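>>> {"api": "play_rows", "payload": {
  "moves": [
    [[0.013,0.001,0],0,0.6],
    [[0.026,0.003,0],0,0.6],
    [[0.038,0.004,0],0,0.6],
    [[0.046,0.005,0],0,0.6],
    [[0.05,0.005,0],0,0.6],
    [[0.05,0.005,0],0,0.6]
  ]
}}

```text
clock: 18.6
position: [532.5, -78.1, 245.9]
ee_rot: [-0.05, 0.999, -0.006, -0.001]
contact_force: [0.6, -0.2, -0.0]
gripper_width: 16.8
```

```bash
python3 st.py -55 -29 72
```

```text
t 18.6 P [532.5 -78.1 245.9] tipz 72.9 tilt [-0.001 -0.012 -1.   ] rack xy [-60.  -28.7] yaw err to rack x -89.97 F [ 0.6 -0.2 -0. ] w 16.8 j6 -1.64
to (-55.0, -29.0, 72.0) units [ 0.0166  0.0008 -0.0031]
```

>>> {"api": "play_rows", "payload": {
  "moves": [
    [[0.005,0.0005,0],0,0.6],
    [[0.01,0.001,0],0,0.6],
    [[0.013,0.001,0],0,0.6],
    [[0.013,0.001,0],0,0.6]
  ]
}}

```text
clock: 19.1
position: [536.5, -77.8, 245.9]
ee_rot: [-0.05, 0.999, -0.006, -0.001]
contact_force: [-0.3, 0.2, -1.0]
gripper_width: 17.3
```

```bash
python3 st.py -55 -29 72
```

```text
t 19.1 P [536.5 -77.8 245.9] tipz 72.9 tilt [-0.001 -0.012 -1.   ] rack xy [-55.9 -28.8] yaw err to rack x -89.97 F [-0.3  0.2 -1. ] w 17.3 j6 -1.64
to (-55.0, -29.0, 72.0) units [ 0.0031 -0.0003 -0.003 ]
```

>>> {"api": "play_rows", "payload": {
  "moves": [
    [[0.003,0.0003,0],0,0.6],
    [[0.006,0.0006,0],0,0.6],
    [[0.009,0.0009,0],0,0.6],
    [[0.009,0.0009,0],0,0.6]
  ]
}}

```text
clock: 19.6
position: [537.5, -77.8, 245.6]
ee_rot: [-0.05, 0.999, -0.006, -0.004]
contact_force: [-7.4, 0.8, 4.3]
gripper_width: 17.3
```

```bash
python3 st.py -55 -29 72; python3 - <<'E'
from meas import *
p=arm.get_image("scene"); save(p,"s9.png",(280,220,400,310),6)
E
```

```text
t 19.6 P [537.5 -77.8 245.6] tipz 72.6 tilt [-0.007 -0.013 -1.   ] rack xy [-54.9 -28.9] yaw err to rack x 90.0 F [-7.4  0.8  4.3] w 17.3 j6 -1.64
to (-55.0, -29.0, 72.0) units [-0.0002 -0.0002 -0.0019]
```

View pics/s9.png

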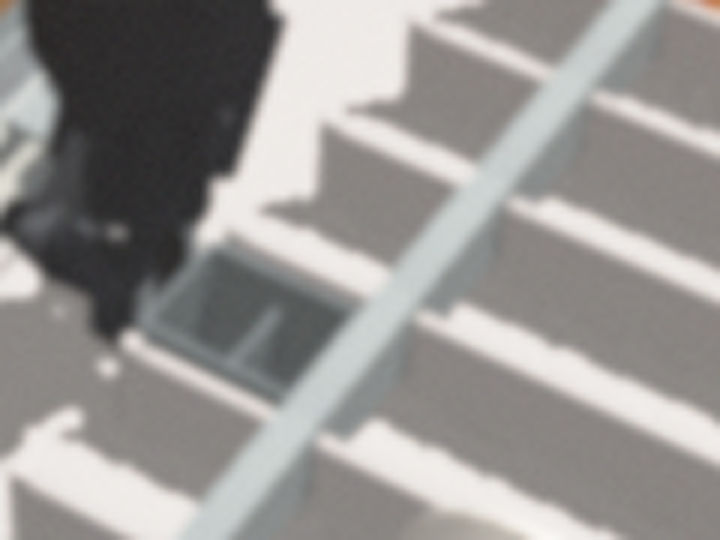

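Firm stop of 7 N exactly where home is expected. Backing off and lifting clear.

>>> {"api": "play_rows", "payload": {
  "moves": [
    [[-0.01,-0.001,0],0,0.6],
    [[-0.05,-0.005,0],0,0.6],
    [[-0.1,-0.01,0],0,0.6],
    [[-0.1,-0.01,0.1],0,0.6],
    [[-0.15,-0.01,0.25],0,0.6],
    [[-0.3,-0.01,0.4],0,0.6],
    [[-0.45,-0.01,0.5],0,0.6],
    [[-0.5,-0.01,0.5],0,0.6],
    [[-0.5,-0.01,0.5],0,0.6]
  ]
}}

```text
clock: 20.78
position: [386.3, -81.0, 395.4]
ee_rot: [-0.05, 0.999, -0.006, -0.003]
contact_force: [0.7, -0.5, -0.3]
gripper_width: 17.1
```

```bash
python3 st.py; python3 - <<'E'
from meas import *
p=arm.get_image("scene"); save(p,"s10.png",(200,190,460,415),3)
p=arm.get_image("top"); save(p,"t10.png",(230,110,425,295),4); 
E
```

```text
t 20.77 P [386.3 -81.  395.4] tipz 222.4 tilt [-0.006 -0.012 -1.   ] rack xy [-205.7  -17. ] yaw err to rack x -89.99 F [ 0.7 -0.5 -0.3] w 17.1 j6 -1.69
```

View pics/s10.png

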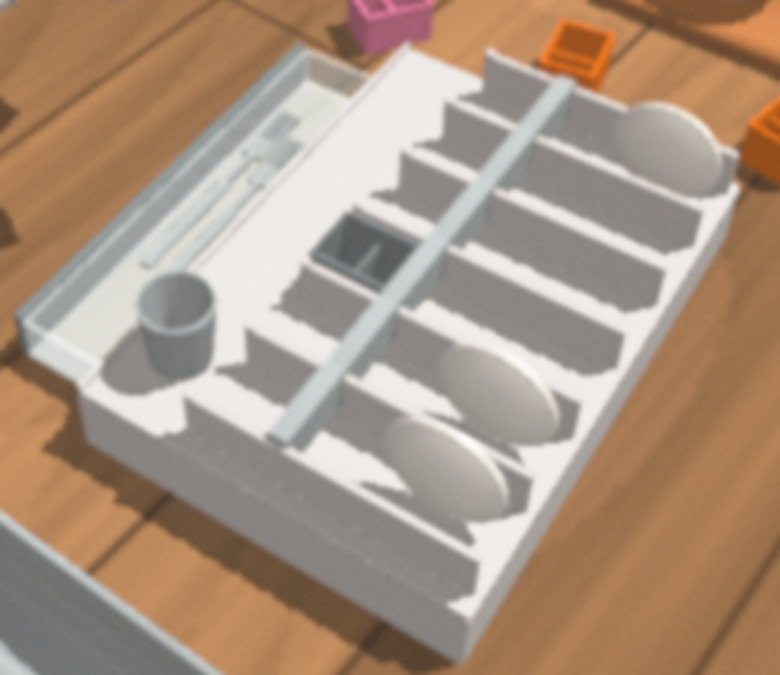

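View pics/t10.png

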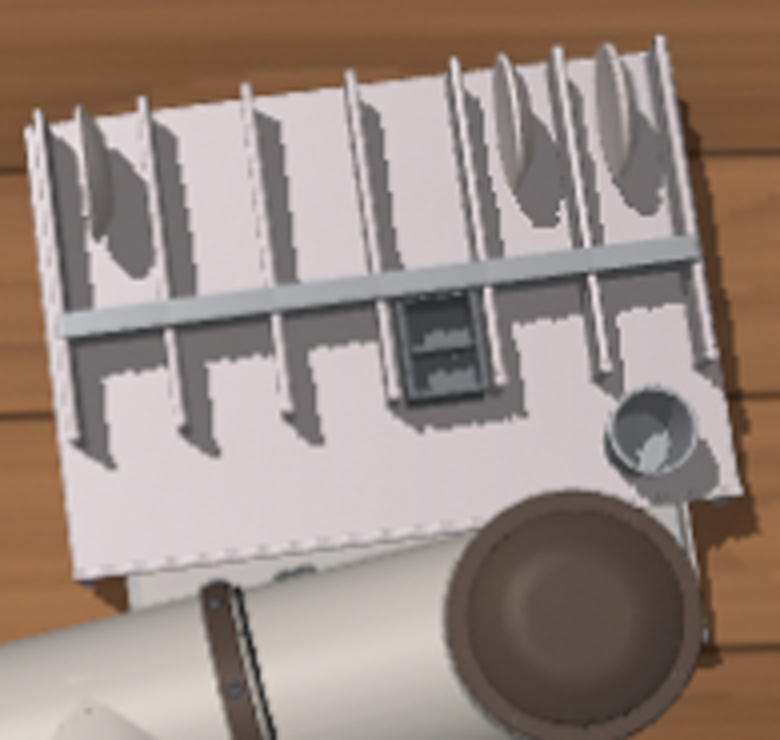

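```bash
python3 - <<'E'
from meas import *
p=arm.get_image("top")
T=lambda x,y:((x+.5)/4-.5+230,(y+.5)/4-.5+110)
for u in((408,404),(486,392),(398,302),(476,292)): print(rk(px2w(p,*T(*u),96)))
print(arm.job_done())
E
```

```text
[-46.8  -5.3]
[-45.6 -50.9]
[13.4 -7.7]
[ 13.6 -53.5]
the job is handed in; nothing more can be done
None
```

I ran the fingertip along the rail and pushed the grey caddy fully into the third gap. The job was handed in at about 21 s of the 62 s allowed.

- **Rail:** The basin is on the right, so I counted the gaps from that end. The closed fingertips ran along the rail top from y ≈ -180 to -23, over gaps 1, 2 and 3. Each reading showed about 6 N of contact. I lifted off about 12 mm short of the fourth section, taking half the 22 mm pad width into account.
- **Caddy:** I pushed it along the ledge to y ≈ -31, then into the gap, where it met a firm stop at about 7 N. It was never gripped or lifted.
- **Last checks:** In the top view, the caddy spans x ≈ -46 to beyond 13.5 (the rail hides its far edge), at y ≈ -29. Its near face should be at x = -44, so the picture reads 2 mm short, which is about the limit of the calibration. The force stop and the finger position both agree with fully home.
- **Everything else:** The cup, cutlery, drawer and saucers look unchanged in the last pictures. I did not measure them again. The basin, bottle, bowl and brush were outside or mostly outside the final crops, but the tool never went near them after the start.

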